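# Latch the fan controller and press its knob home

## Robot

A 6-joint arm with a two-finger parallel gripper is mounted at the origin on the work surface. World frame = base frame: x ahead of the robot, y to its left, z up, the work surface at z = 0. Lengths are in m, angles in rad, forces in N, time in s.
With the tool pointing down it reaches from about 0.35 to 0.775 m from the base axis. Payload 7.3 kg.
Tool frame: the origin (TCP) lies at the very end of the fingers, on their centre line; the grasp point (between the pads) lies 19 mm behind it; z points along the fingers, y is the direction in which the jaws open and shut (so a half turn about z gives the same grasp; the last joint's range is limited). The gripper opens to 92 mm and grips with 3 to 60 N. Pads are 19 mm wide; open, the fingers measure 130 mm over their backs; the gripper's body (75 mm by 190 mm) begins 47 mm behind the grasp point.
Start: joints at [-1.302, 0.342, 1.524, -0, 1.275, -0.146], TCP at [0.212, -0.48, 0.227] pointing down, gripper open.
Joint ranges: [-2.53, 2.53], [-0.77, 2.02], [0.04, 2.7], [-1, 4.14], [0.28, 2.66], [-3.11, 3.11]. Speed limits (rad/s): [2.57, 2.57, 3.14, 3.14, 3.14, 3.14].

## Interface

Orientations are given as [roll, pitch, yaw] about the fixed x, y, z axes, in that order (R = Rz(yaw) Ry(pitch) Rx(roll)).
In Python, from cell import robot gives the robot as it stands.
- The arm moves only by the tool apply_moves, never from a script. Its argument "plan" is a list of rows, each an object of numbers: "tx", "ty", "tz": the shift along the tool's x, y, z in m; "yaw": the turn about the tool's z in rad; "grip": the opening, from -1 (shut) to 1 (fully open), so that 0 is half open. In form: [{"tx": .., "ty": .., "tz": .., "yaw": .., "grip": ..}, ...]. A call has 1 to 8 rows; each row is the pose to reach, as a shift and turn from the pose commanded when the call began, along the tool's axes at that moment; what a row does not reach only later rows make up. A row lasts 1/8 s, in which the tool goes at most 62.5 mm and 10.7 degrees, less where a joint would pass 70% of its speed; a pose out of reach is approached as far as the arm can. A call with a gripper value outside its range is refused whole. The fingers move at their own pace and stop on an object; "force" is the grip in N (left out, the last holds). Time passes only in rows, so rows that repeat a pose let the fingers close. It gives the time, the measured TCP pose, the force and the opening at its end, in the units of the state.
- robot.observe(): the state, without advancing time (a new reading comes with each control period).
- robot.read_camera(name): name is "scene" or "side" or "wrist"; returns (picture, depth): 384x512x3 uint8, red, green, blue; 384x512 float32, m along the optical axis (not along the pixel's ray), 0 where there is no reading.
- robot.get_calibration(name): a dict with "camera_matrix" (3x3 intrinsics, pixels), "R" (3x3) and "t" (3): a world point X has camera coordinates R X + t. Camera axes: x right, y down, z forward; pixel columns grow to the right and rows downward; lengths in m; the calibration is good to about 2 mm. A picture is of the moment at which its call begins: read the wrist's pose just before it. get_calibration takes no time and is no camera call; for the wrist camera it gives the pose at the moment of the call.
- robot.hand_in(): hands the job in, once; it reports no verdict.
Trained networks look in the newest picture that a camera, given by its name, has taken for a name from the list of things; names that differ only in an ending like _2 or _b are one class to them, and where a whole thing is asked for, a point or a joint stands for the part that bears it (a point fixed in the world has none). Each returns a list of dicts, best first, with "confidence" (0 to 1); they miss things now and then, are a little off and sometimes report something else, mostly with a low value. They report only what shows in the picture. A call takes as long as a camera call. They do not tell look-alikes from the thing itself.
- robot.outline_of(label, camera): "region" (384x512 bool, what is visible of it) and "pixel" ([row, column] in pixels, amid what is visible of it).
- robot.tip_of(label, camera): "pixel" ([row, column] in pixels: a listed point, or the origin of a listed thing).
The state is a dict: "time": time; "qpos": joint angles; "qvel": joint speeds; "joint_efforts": joint torques, N m; "tool_pos": TCP position; "tool_rot": TCP orientation; "contact_force": force on the tool from outside, world axes, zero at the start; "torque": the same for the moment, N m; "opening": finger opening in m.
Only numpy, scipy, OpenCV 4.12 (cv2) and the standard library are available. Lean on these libraries where they do the work, as an engineer would, in place of code of your own. Each camera call takes 0.05 s, during which the arm holds its last target.

## Task

Finish the fan speed controller on the packing table: first swing the hook latch on its top shut until it rests in its catch, then pick up the loose knob, turn it so that its keyed bore matches the D-shaped spindle, and push it fully onto the spindle. Keep pressing the knob so that the sprung spindle is held down at the bottom of its travel, and finish while still holding it pressed down there; leave the other goods where they stand.

Things in the scene. Friction and masses are not known exactly. Their poses are not given: they have to be found in the camera images.
- controller: grey steel box fixed to the table, 160 mm along its x, 260 mm along its y, 60 mm high; origin at the centre of its underside. On its top: at the +y end the hook latch (pivot x -45, y +95 mm), its catch (steel C bracket, 19 mm high, open to +x, at x -45, y +12 mm), and at the -y end the upright D-spindle (x 0, y -75 mm).
- latch (a joint): swing of the hook latch about its upright pivot, rad. 0 = shut: the bar points to the controller's -y and rests in the catch (end stop). Grows counter-clockwise from above as it opens, to 1.75 at most; at 1.57 the bar points to the controller's +x. Stiff (friction about 0.06 N m); it stays where it is left.
- latch_hinge (a point): point on the latch's upright pivot axis, 68 mm above the table (8 mm above the box's top)
- latch_post (a point): centre of the top of the latch's thumb post, an upright steel pin 12 mm in diameter on the flat bar, 50 mm from the pivot; this point is 112 mm above the table. The pin is free over its top 37 mm. The point's -y axis points from the pivot along the bar, which is 14 mm wide and reaches 92 mm from the pivot.
- spindle_tip (a point): centre of the top face of the upright steel D-spindle: 14 mm in diameter, one flat 4 mm from the axis, the top 3 mm tapered to 10 mm. The point's +x axis is level and points out of the flat; +z up. At rest 100 mm above the table, 32 mm out of its collar. The spindle turns stiffly (0.06 N m) up to 0.7 rad either way and sinks against a spring when pressed.
- spindle (a joint): how far the spindle is pressed down, m: 0 at rest, 0.008 at the bottom of its travel (hard stop). The spring needs 3 N to start and 10 N at the bottom. At the start its flat faces within 0.5 rad of the controller's +x side.
- knob: loose light grey plastic knob, 60 to 110 g, standing upright on the table; origin at the centre of its underside, z up. Disc 60 mm across and 24 mm high; on it a grip bar along the knob's x, 50 mm long, 16 mm wide, from 24 to 50 mm above the underside, to be pinched across its width from above. A pointer nose on the disc's rim (10 mm wide, reaching 42 mm from the axis) marks +x.
- knob_bore (a point): centre of the mouth of the knob's bore, at the knob's origin, same axes. Blind D-shaped bore from below, 15.5 mm in diameter, 20 mm deep, its flat 4.75 mm from the axis on the +x (pointer) side: it goes on only with the pointer over the spindle's flat, within about 0.1 rad. Fully on, the spindle's tip touches the bore's end, 20 mm above the underside.
- small_carton: a plain white carton, 55 x 70 mm, 45 mm high, standing beside or behind the knob's place; a bystander, origin at its underside or on the part
- spray_can: an upright aerosol can, 60 mm across, 190 mm high, on the left; a bystander, origin at its underside or on the part
- screwdriver: a screwdriver 200 mm long lying on the table at the right; a bystander, origin at its underside or on the part
- tape_roll: a roll of kraft tape lying flat, 80 mm across, 45 mm high, on the left; a bystander, origin at its underside or on the part
- jar: a clear jar with a steel lid, 60 mm across, 80 mm high, behind the controller; a bystander, origin at its underside or on the part
Things that resemble listed ones, but are neither listed nor needed, are in the scene too. Leave any black or turquoise look-alike of the knob alone.

How it is judged:
By the outcome, as a careful person would: the job done as asked, in the order asked, and still so for the second after the job is handed in, while the arm keeps its last pose, push and grip.
It also fails if it takes over 64 s, if anything falls off the work surface, if the arm or the gripper's body presses on something with over 40 N, if the wrist force passes 120 N, or if a joint passes its speed limit or range.

## Working session

There is one attempt and no reset: what is moved stays moved. The work goes in short steps, Python scripts to look and compute and a tool call to move; the robot and the scene stay as the last step left them, time stands still between calls to the robot, and variables do not carry over. Pictures are saved under pics/ and viewed, and the job is handed in when it is done.

Besides the shell and the picture viewer there is one more tool, called after ">>>" as name(argument=value, ...), one argument or row to a line, values as JSON. apply_moves: Moves the arm, as the interface text tells. Its arguments: {"type":"object","properties":{"plan":{"type":"array","items":{"type":"object","properties":{"tx":{"type":"number"},"ty":{"type":"number"},"tz":{"type":"number"},"yaw":{"type":"number"},"grip":{"type":"number"}}}},"force":{"type":"number"}},"required":["plan"]}

```bash
ls; mkdir -p pics; python3 - <<'E'
from cell import robot
import cv2,numpy as np
s=robot.observe();print(s)
for c in ["scene","side"]:
    p,d=robot.read_camera(c);cv2.imwrite(f"pics/{c}0.png",p[:,:,::-1]);np.save(f"pics/{c}0.npy",d)
    k=robot.get_calibration(c);print(c,k)
    for l in ["knob","controller","latch_post","latch_hinge","spindle_tip","knob_bore","small_carton"]:
        print(l,[(np.round(r["pixel"],1),round(r["confidence"],2)) for r in robot.tip_of(l,c)][:4])
E
```

```text
pics
{'time': 0.0, 'qpos': array([-1.30203109e+00,  3.42737405e-01,  1.52498862e+00, -1.32899312e-05,
        1.27537148e+00, -1.46011039e-01]), 'qvel': array([ 7.30692183e-05, -1.03584824e-03,  1.35103231e-03,  4.12744097e-04,
        2.69882934e-04, -2.48497877e-05]), 'joint_efforts': array([ 8.67602284e-05, -4.31247103e+01, -2.44224751e+01,  7.18830898e-02,
        5.61777223e-02, -1.28199981e-04]), 'tool_pos': array([ 0.21147488, -0.48010203,  0.22604724]), 'tool_rot': array([-3.14010196e+00, -2.06372551e-04,  4.14780005e-01]), 'contact_force': array([-0.24096028, -0.55513073,  0.24129754]), 'torque': array([ 0.03030105, -0.0096203 ,  0.00408935]), 'opening': 0.09189492360698655}
scene {'camera_matrix': array([[349.53519902,   0.        , 256.05243878],
       [  0.        , 349.53519902, 187.75005756],
       [  0.        ,   0.        ,   1.        ]]), 'R': array([[ 0.70755763,  0.70647886, -0.01580562],
       [ 0.41687736, -0.43536521, -0.79791628],
       [-0.57059221,  0.55798275, -0.60256102]]), 't': array([-0.41647421, -0.15856394,  1.3738254 ])}
knob [(array([295.9, 154
[... 683 characters left out ...]
  [  0.        ,   0.        ,   1.        ]]), 'R': array([[-0.92287884, -0.38507065, -0.00390446],
       [-0.24296896,  0.59011743, -0.76988798],
       [ 0.29876535, -0.70956466, -0.63816711]]), 't': array([0.54033685, 0.23921237, 1.18363896])}
knob [(array([177.8, 275.5]), 0.54), (array([167.4, 241.1]), 0.47)]
controller [(array([245.2, 253.6]), 0.81), (array([344.5, 173.8]), 0.31)]
latch_post [(array([231.2, 247.7]), 0.63)]
latch_hinge [(array([255.8, 250.3]), 0.74)]
spindle_tip [(array([202.2, 270.8]), 0.52)]
knob_bore [(array([166.3, 244.4]), 0.8), (array([175.3, 271.9]), 0.71), (array([156.1, 287.5]), 0.56), (array([231.5, 246.8]), 0.29)]
small_carton [(array([188.5, 310.8]), 0.68)]
```

```bash
python3 - <<'E'
import cv2
for c,(r0,r1,c0,c1) in dict(scene=(120,320,130,400),side=(130,330,140,400)).items():
    p=cv2.imread(f"pics/{c}0.png");cv2.imwrite(f"pics/{c}0z.png",cv2.resize(p[r0:r1,c0:c1],None,fx=2.9,fy=2.9,interpolation=2))
E
```

```text
(no output)
```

View pics/scene0.png

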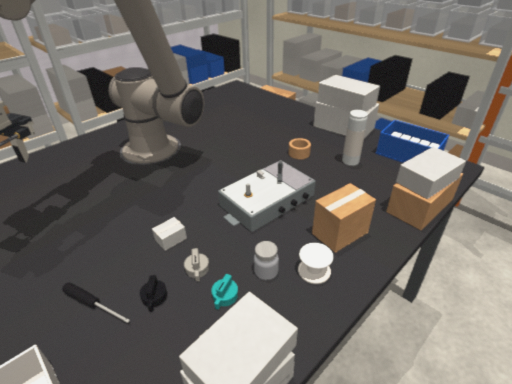

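View pics/side0.png

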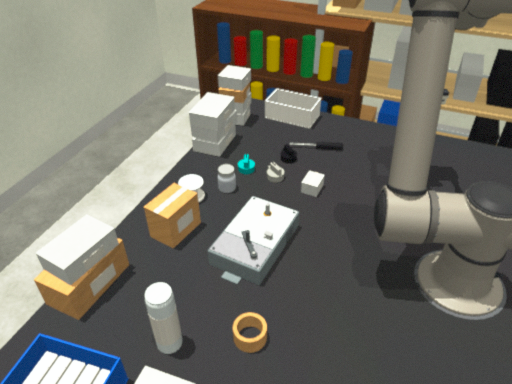

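```bash
ls pics
```

```text
scene0.npy
scene0.png
scene0z.png
side0.npy
side0.png
side0z.png
```

View pics/scene0z.png

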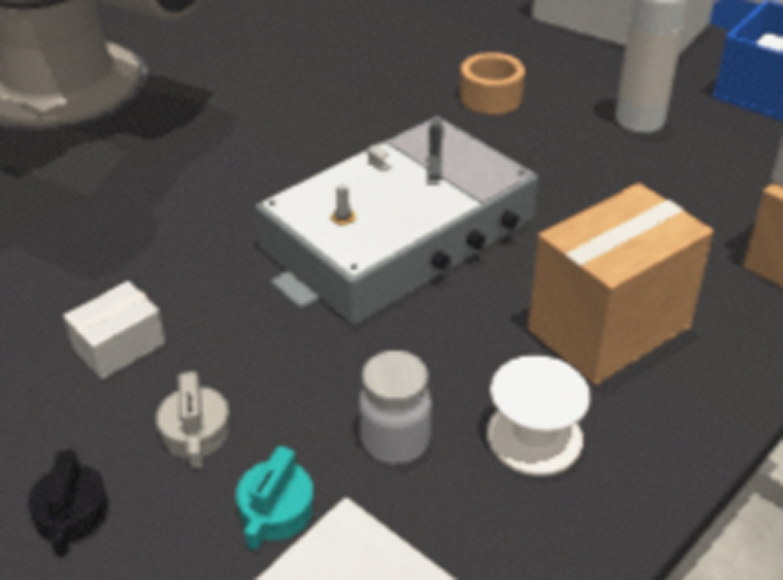

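View pics/side0z.png

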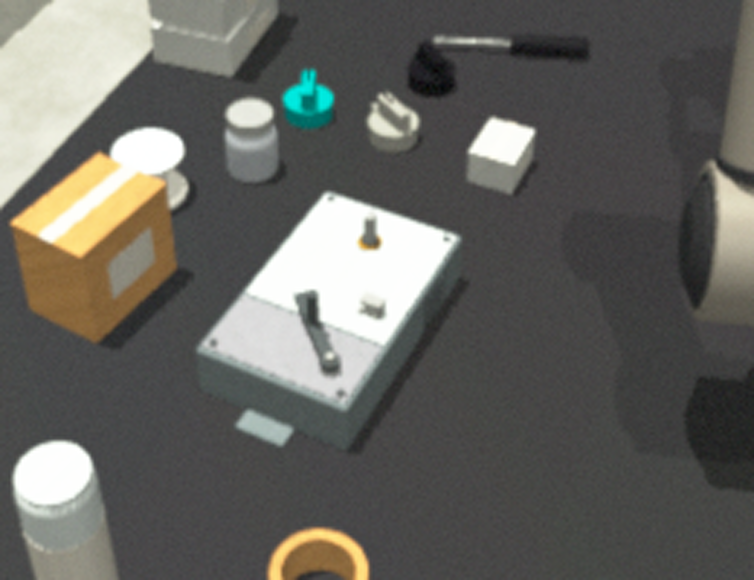

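The scene shows the grey knob at about (row 265, col 195), the black and turquoise look-alikes beside it, the latch post at (163, 280), and the spindle at (185, 248). The latch is partly open. Next I'll measure these.

```bash
cat > h.py <<'E'
import numpy as np,cv2
from cell import robot
def ray(px,cal,z):  # px [row,col] -> world point at height z
    K,R,t=cal["camera_matrix"],np.array(cal["R"]),np.array(cal["t"])
    d=R.T@np.linalg.solve(K,[px[1],px[0],1.]);o=-R.T@t
    return o+d*(z-o[2])/d[2]
def cloud(d,cal):
    K,R,t=cal["camera_matrix"],np.array(cal["R"]),np.array(cal["t"])
    v,u=np.mgrid[:d.shape[0],:d.shape[1]]
    X=np.stack([(u-K[0,2])/K[0,0]*d,(v-K[1,2])/K[1,1]*d,d],-1)
    return (X-t)@R
E
python3 - <<'E'
from h import *
S=lambda c,r:[120+r/2.9,130+c/2.9]
D=lambda c,r:[130+r/2.9,140+c/2.9]
cs,cd=robot.get_calibration("scene"),robot.get_calibration("side")
print("spin",ray(S(342,187),cs,.1),ray(D(369,217),cd,.1))
print("post",ray(S(436,123),cs,.112),ray(D(312,293),cd,.112))
print("hinge",ray(D(331,358),cd,.070))
print("catch",ray(S(378,155),cs,.079),ray(D(373,297),cd,.079))
for cam,cal in(("scene",cs),("side",cd)):
    P=cloud(np.load(f"pics/{cam}0.npy"),cal)
    for l,lo,hi,c in(("controller",.054,.067,[.5,0]),("knob",.018,.032,None)):
        m=(P[...,2]>lo)&(P[...,2]<hi)
        if l=="controller":
            q=ray([197,267] if cam=="scene" else [245,253],cal,.06);print(q)
            m&=np.hypot(P[...,0]-q[0],P[...,1]-q[1])<.2
            n,L,st,_=cv2.connectedComponentsWithStats(m.astype(np.uint8));k=1+np.argmax(st[1:,4]);m=L==k
            r=cv2.minAreaRect(P[m][:,:2].astype(np.float32));print(cam,l,r,m.sum())
print("knob disc",ray(S(192,420),cs,.024),"nose",ray(S(196,462),cs,.02),ray(D(393,128),cd,.024))
print("bar ends",ray(S(188,376),cs,.05),ray(S(192,405),cs,.05))
print("bar ends side",ray(D(378,100),cd,.05),ray(D(414,120),cd,.05))
for cam,cal in(("scene",cs),("side",cd)):
  for nm,l in (("bore",'knob_bore'),):
    print(cam,[np.round(ray(r["pixel"],cal,0),3) for r in robot.tip_of(l,cam)])
  for nm in ["small_carton","jar","tape_roll","spray_can","screwdriver"]:
    print(nm,[(np.round(ray(r["pixel"],cal,0),3),r["confidence"]) for r in robot.tip_of(nm,cam)])
E
```

```text
spin [0.55377109 0.00424064 0.1       ] [0.54588397 0.01184117 0.1       ]
post [0.55575906 0.14042734 0.112     ] [0.55052595 0.14256292 0.112     ]
hinge [0.51858341 0.17428082 0.07      ]
catch [0.51940358 0.08985049 0.079     ] [0.50867978 0.09501485 0.079     ]
[0.59820265 0.03681476 0.06      ]
scene controller ((0.5577260255813599, 0.08134319633245468), (0.2619577646255493, 0.16334867477416992), 84.95677185058594) 2565
[0.53709652 0.13854293 0.06      ]
side controller ((0.5537505149841309, 0.08220042288303375), (0.2639540433883667, 0.16103951632976532), 84.65380096435547) 3439
knob disc [ 0.62612092 -0.2465519   0.024     ] nose [ 0.66112426 -0.26965847  0.02      ] [ 0.6090377  -0.22743504  0.024     ]
bar ends [ 0.60471492 -0.2306978   0.05      ] [ 0.63331333 -0.24816421  0.05      ]
bar ends side [ 0.63309947 -0.23940416  0.05      ] [ 0.58052342 -0.21873858  0.05      ]
scene [array([ 0.611, -0.356,  0.   ]), array([ 0.618, -0.238,  0.   ]), array([ 0.737, -0.243, -0.   ])]
small_carton [(array([ 0.483, -0.211,  0.   ]), 0.58)]
jar [(array([ 0.75 , -0.124,  0.   ]), 0.59)]
tape_roll [(array([0.437, 0.376, 0.   ]), 0.7), (array([0.454, 0.106, 0.   ]), 0.33)]
spray_can [(array([0.621, 0.435, 0.   ]), 0.79)]
screwdriver [(array([ 0.537, -0.463,  0.   ]), 0.71)]
side [array([ 0.739, -0.258,  0.   ]), array([ 0.629, -0.246,  0.   ]), array([ 0.618, -0.377,  0.   ]), array([0.599, 0.042, 0.   ])]
small_carton [(array([ 0.482, -0.228,  0.   ]), 0.68)]
jar [(array([ 0.746, -0.126,  0.   ]), 0.81)]
tape_roll [(array([0.448, 0.374, 0.   ]), 0.77)]
spray_can [(array([0.616, 0.452, 0.   ]), 0.9)]
screwdriver [(array([ 0.541, -0.469, -0.   ]), 0.71)]
```

```bash
cat >> h.py <<'E'
def go(x,y,z,yaw,s=None):
    s=s or robot.observe();p=s["tool_pos"];R=cv2.Rodrigues(np.array([0,0,s["tool_rot"][2]]))[0]@np.diag([1,-1,-1.])
    d=R.T@(np.array([x,y,z])-p);dy=-(((yaw-s["tool_rot"][2])+np.pi)%(2*np.pi)-np.pi)
    print("from",np.round(p,4),"yaw",round(s["tool_rot"][2],4),"F",np.round(s["contact_force"],1),"open",round(s["opening"],4),"t",round(s["time"],2))
    print("MOVE tx %.4f ty %.4f tz %.4f yaw %.4f rows %.1f"%(*d,dy,max(np.linalg.norm(d)/.0625,abs(dy)/.187)))
def w2t():
    s=robot.observe();c=robot.get_calibration("wrist");o=-np.array(c["R"]).T@c["t"]
    print("cam pos",o,"fwd",c["R"][2],"right",c["R"][0]); return c
E
python3 - <<'E'
from h import *
w2t()
go(.55,.06,.33,2.28)
E
```

```text
cam pos [ 0.2765965  -0.45209605  0.38563488] fwd [-0.24569461 -0.10686979 -0.96343812] right [ 0.40348737 -0.91498414 -0.00140176]
from [ 0.2116 -0.4805  0.2267] yaw 0.4148 F [-1.1 -1.4  0.2] open 0.0919 t 1.4
MOVE tx 0.5275 ty -0.3583 tz -0.1033 yaw -1.8652 rows 10.3
```

>>> apply_moves(
  plan=[
    {"tx": 0.5275,"ty": -0.3583,"tz": -0.09,"yaw": -1.865},
    {"tx": 0.5275,"ty": -0.3583,"tz": -0.09,"yaw": -1.865},
    {"tx": 0.5275,"ty": -0.3583,"tz": -0.09,"yaw": -1.865},
    {"tx": 0.5275,"ty": -0.3583,"tz": -0.09,"yaw": -1.865},
    {"tx": 0.5275,"ty": -0.3583,"tz": -0.09,"yaw": -1.865},
    {"tx": 0.5275,"ty": -0.3583,"tz": -0.09,"yaw": -1.865},
    {"tx": 0.5275,"ty": -0.3583,"tz": -0.09,"yaw": -1.865},
    {"tx": 0.5275,"ty": -0.3583,"tz": -0.09,"yaw": -1.865},
  ],
)

```text
schema error: expected keys tx, ty, tz, yaw, grip
```

```bash
python3 - <<'E'
from h import *
go(.55,.06,.32,2.28)
E
```

```text
from [ 0.2116 -0.4805  0.2267] yaw 0.4148 F [-1.1 -1.4  0.2] open 0.0919 t 1.4
MOVE tx 0.5275 ty -0.3583 tz -0.0933 yaw -1.8652 rows 10.3
```

>>> apply_moves(
  plan=[
    {"tx": 0.5275,"ty": -0.3583,"tz": -0.09,"yaw": -1.865,"grip": 0},
    {"tx": 0.5275,"ty": -0.3583,"tz": -0.09,"yaw": -1.865,"grip": 0},
    {"tx": 0.5275,"ty": -0.3583,"tz": -0.09,"yaw": -1.865,"grip": 0},
    {"tx": 0.5275,"ty": -0.3583,"tz": -0.09,"yaw": -1.865,"grip": 0},
    {"tx": 0.5275,"ty": -0.3583,"tz": -0.09,"yaw": -1.865,"grip": 0},
    {"tx": 0.5275,"ty": -0.3583,"tz": -0.09,"yaw": -1.865,"grip": 0},
    {"tx": 0.5275,"ty": -0.3583,"tz": -0.09,"yaw": -1.865,"grip": 0},
    {"tx": 0.5275,"ty": -0.3583,"tz": -0.09,"yaw": -1.865,"grip": 0},
  ],
)

```text
time: 2.4
tool_pos: [0.4752, -0.059, 0.2972]
tool_rot: [3.141, 0.001, 1.921]
contact_force: [1.4, -0.5, 0.5]
opening: 0.046
```

```bash
python3 - <<'E'
from h import *
go(.55,.06,.32,2.28)
E
```

```text
from [ 0.4752 -0.059   0.2972] yaw 1.921 F [ 1.4 -0.5  0.5] open 0.046 t 2.4
MOVE tx 0.0861 ty 0.1111 tz -0.0228 yaw -0.3590 rows 2.3
```

>>> apply_moves(
  plan=[
    {"tx": 0.086,"ty": 0.111,"tz": -0.023,"yaw": -0.36,"grip": 0},
    {"tx": 0.086,"ty": 0.111,"tz": -0.023,"yaw": -0.36,"grip": 0},
    {"tx": 0.086,"ty": 0.111,"tz": -0.023,"yaw": -0.36,"grip": 0},
    {"tx": 0.086,"ty": 0.111,"tz": -0.023,"yaw": -0.36,"grip": 0},
    {"tx": 0.086,"ty": 0.111,"tz": -0.023,"yaw": -0.36,"grip": 0},
  ],
)

```text
time: 3.02
tool_pos: [0.5491, 0.0562, 0.3193]
tool_rot: [-3.14, -0.0, 2.273]
contact_force: [-0.4, -0.6, 0.5]
opening: 0.0456
```

```bash
python3 - <<'E'
from h import *
go(.55,.06,.32,2.28)
c=robot.get_calibration("wrist")
p,d=robot.read_camera("wrist");cv2.imwrite("pics/w1.png",p[:,:,::-1]);np.savez("pics/w1.npz",d=d,**c)
for l,z in (("latch_post",.112),("latch_hinge",.068),("spindle_tip",.1)):
    print(l,[(np.round(r["pixel"],1),np.round(ray(r["pixel"],c,z),4),round(r["confidence"],2)) for r in robot.tip_of(l,"wrist")][:4])
E
```

```text
from [0.5491 0.0562 0.3193] yaw 2.2726 F [-0.4 -0.6  0.5] open 0.0456 t 3.02
MOVE tx 0.0023 ty 0.0031 tz -0.0007 yaw -0.0074 rows 0.1
latch_post [(array([109.3, 305.5]), array([0.549 , 0.1428, 0.112 ]), 0.92)]
latch_hinge [(array([ 67.3, 301. ]), array([0.5179, 0.1787, 0.068 ]), 0.61)]
spindle_tip [(array([196.3, 227.5]), array([0.5477, 0.0075, 0.1   ]), 0.71)]
```

View pics/w1.png

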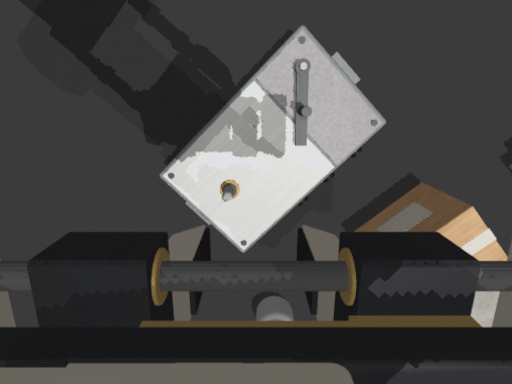

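The wrist view shows the latch post at (109,305), the hinge at (67,301) and the spindle at (196,228). They agree with the scene-camera estimates, which puts the latch at about 0.80 rad. I'll go above the post next.

```bash
python3 - <<'E'
from h import *
go(.55,.142,.15,2.28)
E
```

```text
from [0.5494 0.0564 0.3198] yaw 2.2727 F [-0.3 -0.8  1.3] open 0.0457 t 3.23
MOVE tx 0.0650 ty 0.0557 tz 0.1698 yaw -0.0073 rows 3.0
```

>>> apply_moves(
  plan=[
    {"tx": 0.032,"ty": 0.028,"tz": 0.04,"yaw": 0,"grip": 0},
    {"tx": 0.065,"ty": 0.056,"tz": 0.08,"yaw": 0,"grip": 0},
    {"tx": 0.065,"ty": 0.056,"tz": 0.13,"yaw": 0,"grip": 0},
    {"tx": 0.065,"ty": 0.056,"tz": 0.17,"yaw": 0,"grip": 0},
    {"tx": 0.065,"ty": 0.056,"tz": 0.17,"yaw": 0,"grip": 0},
    {"tx": 0.065,"ty": 0.056,"tz": 0.17,"yaw": 0,"grip": 0},
  ],
)

```text
time: 3.98
tool_pos: [0.5515, 0.143, 0.1514]
tool_rot: [3.139, 0.002, 2.274]
contact_force: [0.1, -0.1, -0.7]
opening: 0.0458
```

```bash
python3 - <<'E'
from h import *
c=robot.get_calibration("wrist")
p,d=robot.read_camera("wrist");cv2.imwrite("pics/w2.png",p[:,:,::-1])
for l,z in (("latch_post",.112),("latch_hinge",.068)):
    print(l,[(np.round(r["pixel"],1),np.round(ray(r["pixel"],c,z),4),round(r["confidence"],2)) for r in robot.tip_of(l,"wrist")][:4])
go(.55,.142,.084,2.28)
E
```

```text
latch_post [(array([221.1, 253.9]), array([0.5522, 0.1414, 0.112 ]), 0.95)]
latch_hinge [(array([134.3, 253. ]), array([0.5183, 0.1805, 0.068 ]), 0.76)]
from [0.5516 0.1432 0.1517] yaw 2.2743 F [ 0.1  0.  -0.2] open 0.046 t 4.12
MOVE tx 0.0001 ty -0.0020 tz 0.0677 yaw -0.0057 rows 1.1
```

View pics/w2.png

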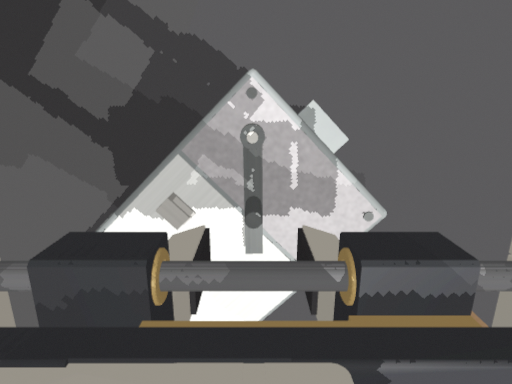

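The post is centred between the fingers at (221,254), with the catch at (205,178). I'll descend and pinch it.

>>> apply_moves(
  plan=[
    {"tx": 0.001,"ty": 0,"tz": 0.04,"yaw": 0,"grip": 0},
    {"tx": 0.001,"ty": 0,"tz": 0.067,"yaw": 0,"grip": 0},
    {"tx": 0.001,"ty": 0,"tz": 0.067,"yaw": 0,"grip": -0.6},
    {"tx": 0.001,"ty": 0,"tz": 0.067,"yaw": 0,"grip": -0.9},
    {"tx": 0.001,"ty": 0,"tz": 0.067,"yaw": 0,"grip": -0.9},
    {"tx": 0.001,"ty": 0,"tz": 0.067,"yaw": 0,"grip": -0.9},
  ],
  force=15,
)

```text
time: 4.88
tool_pos: [0.5504, 0.1442, 0.0837]
tool_rot: [3.14, 0.001, 2.275]
contact_force: [-0.3, 0.7, 3.1]
opening: 0.0119
```

```bash
python3 - <<'E'
from h import *
h=np.array([.5185,.1802])
s=robot.observe();p=s["tool_pos"];r=p[:2]-h;print(np.linalg.norm(r))
a0=np.arctan2(r[1],r[0]);print("latch",a0+np.pi/2+.0865)
R=cv2.Rodrigues(np.array([0,0,s["tool_rot"][2]]))[0]@np.diag([1,-1,-1.])
go(*p,s["tool_rot"][2])
for L in np.linspace(.8,-.02,8):
    a=-np.pi/2-.0865+L; rr=np.linalg.norm(r)
    q=h+rr*np.array([np.cos(a),np.sin(a)])
    d=R.T@np.array([*(q-p[:2]),0]); print(round(L,2),np.round(d,4),"yaw",round(a0-a,3))
E
```

```text
0.0481116999174532
latch 0.811189958122684
from [0.5504 0.1442 0.0837] yaw 2.2748 F [-0.3  0.7  3.1] open 0.0119 t 4.88
MOVE tx 0.0000 ty 0.0000 tz 0.0000 yaw -0.0000 rows 0.0
0.8 [-0.     -0.0005  0.    ] yaw 0.011
0.68 [ 0.0003 -0.0062  0.    ] yaw 0.128
0.57 [ 0.0012 -0.0117  0.    ] yaw 0.245
0.45 [ 0.0028 -0.0171  0.    ] yaw 0.363
0.33 [ 0.005  -0.0223  0.    ] yaw 0.48
0.21 [ 0.0078 -0.0272  0.    ] yaw 0.597
0.1 [ 0.0111 -0.0317  0.    ] yaw 0.714
-0.02 [ 0.0149 -0.0359  0.    ] yaw 0.831
```

>>> apply_moves(
  plan=[
    {"tx": 0.0003,"ty": -0.006,"tz": 0,"yaw": 0.12,"grip": -0.9},
    {"tx": 0.001,"ty": -0.012,"tz": 0,"yaw": 0.25,"grip": -0.9},
    {"tx": 0.003,"ty": -0.017,"tz": 0,"yaw": 0.36,"grip": -0.9},
    {"tx": 0.005,"ty": -0.022,"tz": 0,"yaw": 0.48,"grip": -0.9},
    {"tx": 0.008,"ty": -0.027,"tz": 0,"yaw": 0.6,"grip": -0.9},
    {"tx": 0.011,"ty": -0.032,"tz": 0,"yaw": 0.71,"grip": -0.9},
    {"tx": 0.0128,"ty": -0.034,"tz": 0,"yaw": 0.77,"grip": -0.9},
    {"tx": 0.0128,"ty": -0.034,"tz": 0,"yaw": 0.77,"grip": -0.9},
  ],
)

```text
time: 5.88
tool_pos: [0.5163, 0.1325, 0.0836]
tool_rot: [3.139, -0.001, 1.505]
contact_force: [0.2, 4.5, 6.0]
opening: 0.0114
```

```bash
python3 - <<'E'
from h import *
h=np.array([.5185,.1802])
s=robot.observe();p=s["tool_pos"];r=p[:2]-h;print(p,s["tool_rot"],np.linalg.norm(r),s["contact_force"],s["torque"],s["opening"])
print("latch",np.arctan2(r[1],r[0])+np.pi/2+.0865)
E
```

```text
[0.51625405 0.13251947 0.08360026] [ 3.13939330e+00 -1.21745379e-03  1.50520302e+00] 0.047733396924017 [0.20670763 4.48753454 5.96520804] [ 0.63839274 -0.14976297 -0.1094704 ] 0.011391318252899149
latch 0.03943058262814067
```

>>> apply_moves(
  plan=[
    {"tx": 0,"ty": -0.0015,"tz": 0,"yaw": 0.04,"grip": -0.9},
    {"tx": 0,"ty": -0.003,"tz": 0,"yaw": 0.08,"grip": -0.9},
    {"tx": 0,"ty": -0.003,"tz": 0,"yaw": 0.08,"grip": -0.9},
  ],
)

```text
time: 6.25
tool_pos: [0.5152, 0.1327, 0.0837]
tool_rot: [3.136, -0.002, 1.426]
contact_force: [6.9, 5.1, 1.7]
opening: 0.0113
```

```bash
python3 - <<'E'
from h import *
h=np.array([.5185,.1802])
s=robot.observe();p=s["tool_pos"];r=p[:2]-h;print(p,s["tool_rot"],np.linalg.norm(r),s["contact_force"],s["torque"],s["opening"])
print("latch",np.arctan2(r[1],r[0])+np.pi/2+.0865)
E
```

```text
[0.51524818 0.13271025 0.08369273] [ 3.13554824e+00 -2.07411944e-03  1.42607101e+00] 0.04760095595082385 [6.88039326 5.14724058 1.7352617 ] [ 0.70010167 -0.9923438   0.08256218] 0.011303737795659366
latch 0.018132594664903773
```

>>> apply_moves(
  plan=[
    {"tx": 0,"ty": -0.0015,"tz": 0,"yaw": 0,"grip": -0.9},
    {"tx": 0,"ty": -0.003,"tz": 0,"yaw": 0,"grip": -0.9},
    {"tx": 0,"ty": -0.003,"tz": 0,"yaw": 0,"grip": -0.9},
  ],
)

```text
time: 6.62
tool_pos: [0.5151, 0.1328, 0.0838]
tool_rot: [3.13, -0.003, 1.426]
contact_force: [15.8, 2.6, -6.6]
opening: 0.0118
```

```bash
python3 - <<'E'
from h import *
h=np.array([.5185,.1802])
s=robot.observe();p=s["tool_pos"];r=p[:2]-h;print(p,s["tool_rot"],np.linalg.norm(r),s["contact_force"],s["torque"],s["opening"])
print("latch",np.arctan2(r[1],r[0])+np.pi/2+.0865)
E
```

```text
[0.51509431 0.13284087 0.08380094] [ 3.12975977e+00 -2.81536706e-03  1.42634825e+00] 0.04748142426854605 [15.80655854  2.59804026 -6.57693605] [ 0.46525227 -2.50698048  0.10189708] 0.011791267018117751
latch 0.014711524766529455
```

The latch is hard on its end stop: 15.8 N and no further movement. Release, rise and go look at the spindle.

>>> apply_moves(
  plan=[
    {"tx": 0,"ty": 0,"tz": 0,"yaw": 0,"grip": 0},
    {"tx": 0,"ty": 0,"tz": 0,"yaw": 0,"grip": 0},
    {"tx": 0,"ty": 0.003,"tz": 0,"yaw": 0,"grip": 0},
    {"tx": 0,"ty": 0.003,"tz": -0.05,"yaw": 0,"grip": 0},
    {"tx": 0,"ty": 0.003,"tz": -0.09,"yaw": 0,"grip": 0},
    {"tx": 0,"ty": 0.003,"tz": -0.09,"yaw": 0,"grip": 0},
  ],
)

```text
time: 7.38
tool_pos: [0.5143, 0.1321, 0.1756]
tool_rot: [3.135, -0.001, 1.425]
contact_force: [0.6, -0.8, -1.4]
opening: 0.0459
```

```bash
python3 - <<'E'
from h import *
go(.549,.007,.155,3.0)
E
```

```text
from [0.5143 0.1321 0.1756] yaw 1.4252 F [ 0.6 -0.8 -1.4] open 0.0459 t 7.38
MOVE tx -0.1187 ty 0.0525 tz 0.0206 yaw -1.5748 rows 8.4
```

>>> apply_moves(
  plan=[
    {"tx": -0.12,"ty": 0.052,"tz": 0.02,"yaw": -1.57,"grip": 0},
    {"tx": -0.12,"ty": 0.052,"tz": 0.02,"yaw": -1.57,"grip": 0},
    {"tx": -0.12,"ty": 0.052,"tz": 0.02,"yaw": -1.57,"grip": 0},
    {"tx": -0.12,"ty": 0.052,"tz": 0.02,"yaw": -1.57,"grip": 0},
    {"tx": -0.12,"ty": 0.052,"tz": 0.02,"yaw": -1.57,"grip": 0},
    {"tx": -0.12,"ty": 0.052,"tz": 0.02,"yaw": -1.57,"grip": 0},
    {"tx": -0.12,"ty": 0.052,"tz": 0.02,"yaw": -1.57,"grip": 0},
    {"tx": -0.12,"ty": 0.052,"tz": 0.02,"yaw": -1.57,"grip": 0},
  ],
)

```text
time: 8.38
tool_pos: [0.5457, 0.0057, 0.1511]
tool_rot: [-3.141, -0.003, 2.9]
contact_force: [-0.3, 0.4, 0.8]
opening: 0.0459
```

>>> apply_moves(
  plan=[
    {"tx": 0,"ty": 0,"tz": 0,"yaw": 0,"grip": 0},
    {"tx": 0,"ty": 0,"tz": 0,"yaw": 0,"grip": 0},
  ],
)

```text
time: 8.62
tool_pos: [0.5462, 0.0057, 0.1519]
tool_rot: [-3.141, -0.001, 2.89]
contact_force: [0.3, -0.5, -0.9]
opening: 0.0459
```

```bash
python3 - <<'E'
from h import *
go(.549,.007,.155,3.0)
c=robot.get_calibration("wrist")
p,d=robot.read_camera("wrist");cv2.imwrite("pics/w3.png",p[:,:,::-1]);np.savez("pics/w3.npz",d=d,**c)
r=robot.tip_of("spindle_tip","wrist");print([(np.round(q["pixel"],1),np.round(ray(q["pixel"],c,.1),4),round(q["confidence"],2)) for q in r])
if r:
    a,b=map(int,r[0]["pixel"]);a0=max(a-50,0);b0=max(b-65,0)
    cv2.imwrite("pics/w3z.png",cv2.resize(p[a0:a+50,b0:b+65,::-1],None,fx=6,fy=6,interpolation=cv2.INTER_CUBIC)); print(a0,b0)
for l,z in(("latch_post",.112),("latch_hinge",.068)): print(l,[(np.round(q["pixel"],1),np.round(ray(q["pixel"],c,z),4),round(q["confidence"],2)) for q in robot.tip_of(l,"wrist")])
E
```

```text
from [0.5462 0.0057 0.1519] yaw 2.8896 F [ 0.3 -0.5 -0.9] open 0.0459 t 8.62
MOVE tx -0.0024 ty 0.0019 tz -0.0031 yaw -0.1104 rows 0.6
[(array([216.6, 255. ]), array([0.5486, 0.0058, 0.1   ]), 0.77)]
166 190
latch_post [(array([121.3, 442.3]), array([0.5138, 0.1306, 0.112 ]), 0.72)]
latch_hinge [(array([106.3, 473. ]), array([0.517, 0.177, 0.068]), 0.86)]
```

View pics/w3.png

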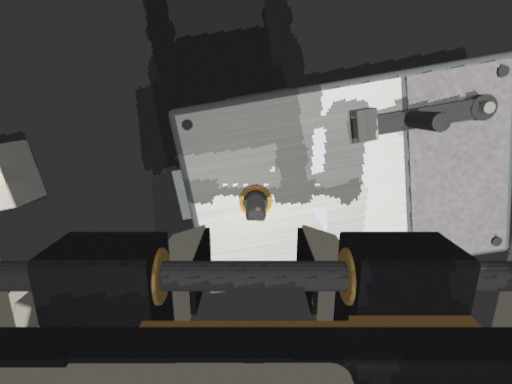

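View pics/w3z.png

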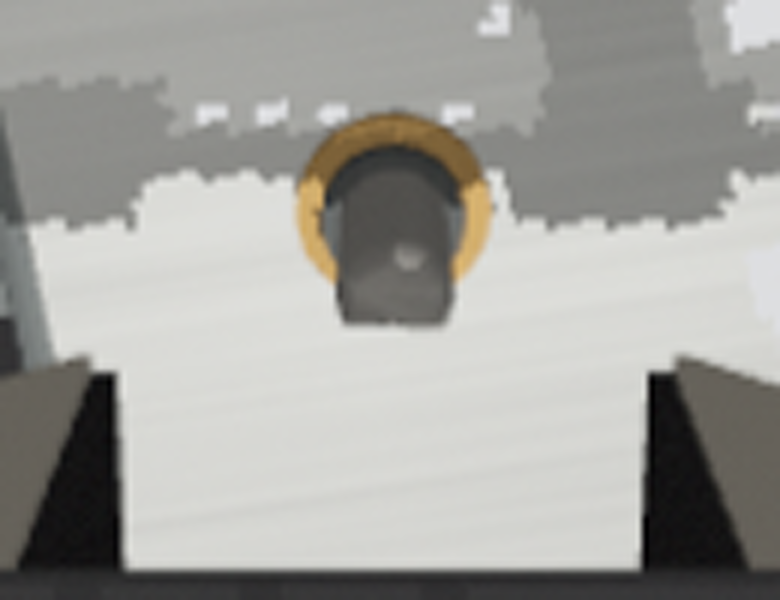

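The latch bar now sits in the catch (125,365). The spindle's flat faces image-down, roughly world −0.25 rad. A closer look from right above will give a better angle.

>>> apply_moves(
  plan=[
    {"tx": -0.06,"ty": 0,"tz": 0,"yaw": 0,"grip": 0},
    {"tx": -0.06,"ty": 0,"tz": 0.035,"yaw": 0,"grip": 0},
    {"tx": -0.06,"ty": 0,"tz": 0.035,"yaw": 0,"grip": 0},
    {"tx": -0.06,"ty": 0,"tz": 0.035,"yaw": 0,"grip": 0},
  ],
)

```text
time: 9.32
tool_pos: [0.6046, -0.0089, 0.1183]
tool_rot: [-3.142, 0.0, 2.893]
contact_force: [0.1, 0.4, 0.2]
opening: 0.0462
```

```bash
python3 - <<'E'
from h import *
go(.549,.007,.155,3.0)
c=robot.get_calibration("wrist")
p,d=robot.read_camera("wrist");cv2.imwrite("pics/w4.png",p[:,:,::-1]);np.savez("pics/w4.npz",d=d,**c)
r=robot.tip_of("spindle_tip","wrist");print([(np.round(q["pixel"],1),np.round(ray(q["pixel"],c,.1),4),round(q["confidence"],2)) for q in r])
a,b=map(int,r[0]["pixel"]) if r else (90,255);a0=max(a-40,0);b0=max(b-50,0)
z=cv2.resize(p[a0:a+40,b0:b+50,::-1],None,fx=7.5,fy=7.5,interpolation=cv2.INTER_CUBIC)
z=np.clip(z.astype(float)*1.8,0,255);cv2.imwrite("pics/w4z.png",z); print(a0,b0)
E
```

```text
from [ 0.6046 -0.0089  0.1183] yaw 2.893 F [0.1 0.4 0.2] open 0.0462 t 9.32
MOVE tx 0.0578 ty 0.0017 tz -0.0367 yaw -0.1070 rows 1.1
[(array([129.8, 257. ]), array([0.5477, 0.007 , 0.1   ]), 0.56)]
89 207[ WARN:0@2.470] global loadsave.cpp:1063 imwrite_ Unsupported depth image for selected encoder is fallbacked to CV_8U.
```

View pics/w4z.png

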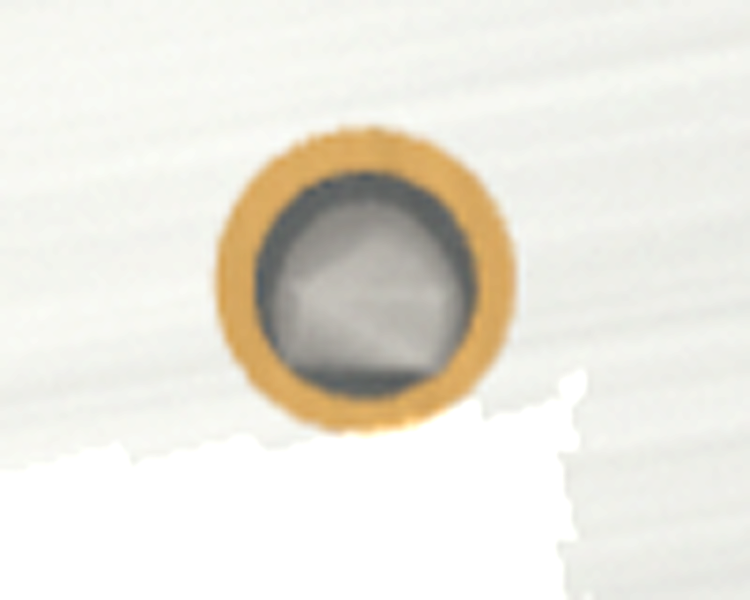

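View pics/w4.png

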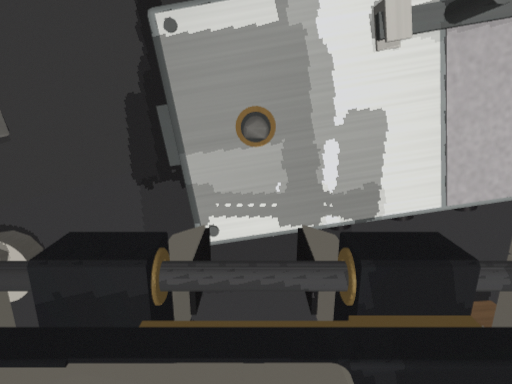

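```bash
python3 - <<'E'
from h import *
p=cv2.imread("pics/w4.png");f=np.load("pics/w4.npz");c={k:f[k] for k in("camera_matrix","R","t")}
g=cv2.cvtColor(p,cv2.COLOR_BGR2GRAY).astype(np.float32)
g=cv2.GaussianBlur(g,(3,3),.7)
a0,b0=89,207
pts=[]
for col in range(b0+39,b0+57):
    seg=g[128:143,col]; 
    rr=np.arange(128,143); k=np.argmin(np.diff(seg)[5:12])+5
    # bright->dark crossing, subpixel parabola on gradient
    dg=-np.diff(seg); 
    if 0<k<len(dg)-1:
        den=dg[k-1]-2*dg[k]+dg[k+1]; o=.5*(dg[k-1]-dg[k+1])/den if abs(den)>1e-6 else 0
        pts.append((rr[k]+.5+o,col,dg[k]))
for q in pts: print(np.round(q,2))
for sl in (slice(2,-4),slice(3,-6),slice(0,None)):
    q=np.array(pts)[sl];W=np.array([ray(x[:2],c,.1)[:2] for x in q])
    vx,vy,x0,y0=cv2.fitLine(W.astype(np.float32),cv2.DIST_HUBER,0,.0005,.01).ravel()
    n=np.array([-vy,vx]); n*=np.sign(n[0]);print("normal yaw",np.arctan2(n[1],n[0]),"edge pt",x0,y0,len(q))
# collar ring centre
hsv=cv2.cvtColor(p,cv2.COLOR_BGR2HSV);m=cv2.inRange(hsv,(10,90,60),(30,255,255));m[:95]=0;m[160:]=0;m[:,:225]=0;m[:,290:]=0
cn=max(cv2.findContours(m,0,1)[0],key=cv2.contourArea);e=cv2.fitEllipse(cn);print("ring",e,ray([e[0][1],e[0][0]],c,.068))
E
```

```text
[136.31 246.     5.98]
[136.76 247.     7.96]
[137.12 248.     9.27]
[137.18 249.    10.11]
[137.15 250.    10.02]
[137.26 251.    10.41]
[137.33 252.    11.52]
[137.35 253.    12.87]
[137.43 254.    13.64]
[137.5  255.    14.79]
[137.56 256.    15.8 ]
[137.58 257.    16.9 ]
[137.59 258.    17.9 ]
[137.6  259.    18.84]
[137.6 260.   19.6]
[137.55 261.    19.89]
[137.5  262.    17.81]
[137.42 263.    13.61]
normal yaw -0.29769132 edge pt 0.55112356 0.003967693 12
normal yaw -0.3045588 edge pt 0.55111027 0.0039150813 9
normal yaw -0.28758302 edge pt 0.551335 0.004696408 18
ring ((255.07835388183594, 125.94223022460938), (38.72964096069336, 39.27531051635742), 3.2164816856384277) [0.54755694 0.00616951 0.068     ]
```

Spindle flat: the normal is at about −0.29 rad world, axis at about (0.5476, 0.0062). Next, the knob.

```bash
python3 - <<'E'
from h import *
go(.65,-.262,.18,2.54)
E
```

```text
from [ 0.6051 -0.0089  0.1191] yaw 2.8933 F [-0.6 -0.3  0.2] open 0.046 t 9.43
MOVE tx -0.1058 ty -0.2343 tz -0.0609 yaw 0.3533 rows 4.2
```

>>> apply_moves(
  plan=[
    {"tx": -0.01,"ty": -0.02,"tz": -0.05,"yaw": 0.1,"grip": 0.2},
    {"tx": -0.036,"ty": -0.075,"tz": -0.06,"yaw": 0.2,"grip": 0.2},
    {"tx": -0.06,"ty": -0.13,"tz": -0.06,"yaw": 0.35,"grip": 0.2},
    {"tx": -0.106,"ty": -0.234,"tz": -0.06,"yaw": 0.35,"grip": 0.2},
    {"tx": -0.106,"ty": -0.234,"tz": -0.06,"yaw": 0.35,"grip": 0.2},
    {"tx": -0.106,"ty": -0.234,"tz": -0.06,"yaw": 0.35,"grip": 0.2},
    {"tx": -0.106,"ty": -0.234,"tz": -0.06,"yaw": 0.35,"grip": 0.2},
  ],
)

```text
time: 10.3
tool_pos: [0.6499, -0.2613, 0.1783]
tool_rot: [3.141, 0.0, 2.543]
contact_force: [-0.7, 0.3, 0.1]
opening: 0.0549
```

```bash
python3 - <<'E'
from h import *
go(.65,-.262,.18,2.54)
c=robot.get_calibration("wrist")
p,d=robot.read_camera("wrist");cv2.imwrite("pics/w5.png",p[:,:,::-1]);np.savez("pics/w5.npz",d=d,**c)
for l in("knob_bore","knob","small_carton"):
  print(l,[(np.round(q["pixel"],1),np.round(ray(q["pixel"],c,0),4),round(q["confidence"],2)) for q in robot.tip_of(l,"wrist")])
E
```

```text
from [ 0.6499 -0.2613  0.1783] yaw 2.543 F [-0.7  0.3  0.1] open 0.0549 t 10.3
MOVE tx -0.0005 ty -0.0005 tz -0.0017 yaw 0.0030 rows 0.0
knob_bore [(array([136.3, 250.7]), array([ 0.615 , -0.2416,  0.    ]), 0.8), (array([224.4, 307.6]), array([ 0.7303, -0.2441,  0.    ]), 0.72), (array([193.8, 153.3]), array([ 0.6065, -0.3633,  0.    ]), 0.71)]
knob [(array([221.3, 308.7]), array([ 0.7279, -0.2412,  0.    ]), 0.96), (array([137.6, 250.5]), array([ 0.616 , -0.2425,  0.    ]), 0.89), (array([199.2, 153.3]), array([ 0.6112, -0.3671,  0.    ]), 0.71)]
small_carton [(array([  7.9, 181.3]), array([ 0.4808, -0.2282,  0.    ]), 0.8)]
```

View pics/w5.png

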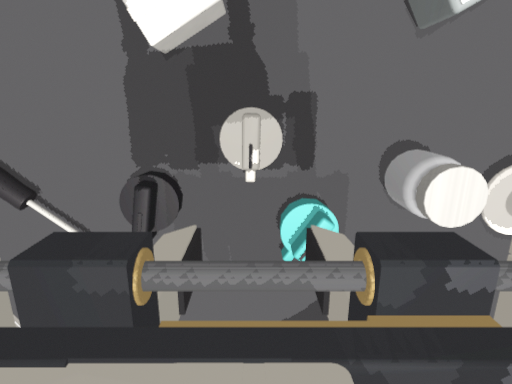

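The knob is at (138,250) with its pointer at (175,250), so the bar is nearly aligned with the image vertical. I'll zoom in to measure it.

```bash
python3 - <<'E'
from h import *
p=cv2.imread("pics/w5.png");f=np.load("pics/w5.npz");c={k:f[k] for k in("camera_matrix","R","t")}
z=cv2.resize(p[95:190,195:310],None,fx=6.3,fy=6.3,interpolation=cv2.INTER_CUBIC);cv2.imwrite("pics/w5z.png",z)
P=cloud(f["d"],c);m=(P[...,2]>.042)&(P[...,2]<.056)&(np.hypot(P[...,0]-.618,P[...,1]+.243)<.04)
print(m.sum(),cv2.minAreaRect(P[m][:,:2].astype(np.float32)),P[m].mean(0))
m=(P[...,2]>.018)&(P[...,2]<.03)&(np.hypot(P[...,0]-.618,P[...,1]+.243)<.05)
print(m.sum(),cv2.minEnclosingCircle(P[m][:,:2].astype(np.float32)),P[m].mean(0))
E
```

```text
1021 ((0.6159915328025818, -0.24173443019390106), (0.015831435099244118, 0.049509447067976), 55.12110137939453) [ 0.61514183 -0.24139138  0.05055453]
2179 ((0.621150016784668, -0.24521763622760773), 0.036146380007267) [ 0.6160454  -0.24190265  0.02493747]
```

View pics/w5z.png

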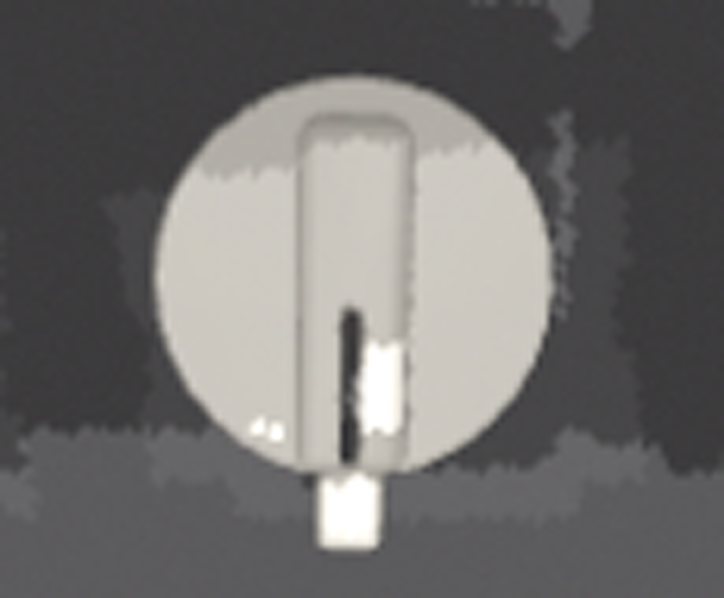

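```bash
python3 - <<'E'
from h import *
go(.616,-.2417,.027,2.533)
E
```

```text
from [ 0.6502 -0.2603  0.1783] yaw 2.5451 F [ 0.3 -0.7 -0. ] open 0.0549 t 10.5
MOVE tx 0.0387 ty -0.0039 tz 0.1513 yaw 0.0121 rows 2.5
```

>>> apply_moves(
  plan=[
    {"tx": 0.039,"ty": -0.0035,"tz": 0.03,"yaw": 0.01,"grip": 0},
    {"tx": 0.039,"ty": -0.0035,"tz": 0.09,"yaw": 0.01,"grip": 0},
    {"tx": 0.039,"ty": -0.0035,"tz": 0.1,"yaw": 0.01,"grip": 0},
    {"tx": 0.039,"ty": -0.0035,"tz": 0.1,"yaw": 0.01,"grip": 0},
  ],
)

```text
time: 11.0
tool_pos: [0.6165, -0.2426, 0.0784]
tool_rot: [-3.142, 0.001, 2.534]
contact_force: [-0.1, 0.5, 0.6]
opening: 0.0458
```

```bash
python3 - <<'E'
from h import *
go(.616,-.2417,.027,2.533)
p,d=robot.read_camera("wrist");cv2.imwrite("pics/w6.png",p[:,:,::-1])
E
```

```text
from [ 0.6165 -0.2426  0.0784] yaw 2.534 F [-0.1  0.5  0.6] open 0.0458 t 11.0
MOVE tx 0.0010 ty 0.0005 tz 0.0514 yaw 0.0010 rows 0.8
```

View pics/w6.png

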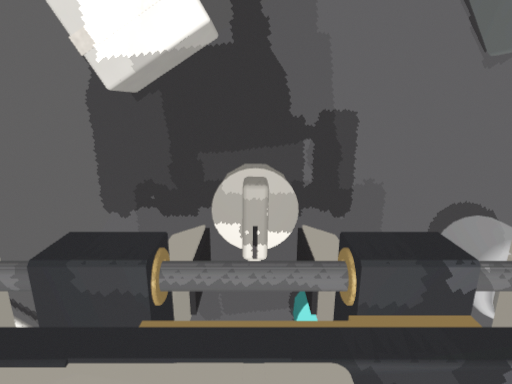

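The knob's bar is at (215,256), centred between the fingers. Descend and grip.

>>> apply_moves(
  plan=[
    {"tx": 0.001,"ty": 0.0005,"tz": 0.03,"yaw": 0,"grip": 0},
    {"tx": 0.001,"ty": 0.0005,"tz": 0.051,"yaw": 0,"grip": 0},
    {"tx": 0.001,"ty": 0.0005,"tz": 0.051,"yaw": 0,"grip": 0},
    {"tx": 0.001,"ty": 0.0005,"tz": 0.051,"yaw": 0,"grip": -0.6},
    {"tx": 0.001,"ty": 0.0005,"tz": 0.051,"yaw": 0,"grip": -0.9},
    {"tx": 0.001,"ty": 0.0005,"tz": 0.051,"yaw": 0,"grip": -0.9},
    {"tx": 0.001,"ty": 0.0005,"tz": 0.051,"yaw": 0,"grip": -0.9},
  ],
  force=45,
)

```text
time: 11.92
tool_pos: [0.6156, -0.2419, 0.0273]
tool_rot: [3.141, 0.001, 2.533]
contact_force: [0.4, 1.6, 3.8]
opening: 0.0156
```

```bash
python3 - <<'E'
from h import *
go(.616,-.2417,.19,2.533)
E
```

```text
from [ 0.6156 -0.2419  0.0273] yaw 2.5333 F [0.4 1.6 3.8] open 0.0156 t 11.93
MOVE tx -0.0002 ty 0.0004 tz -0.1627 yaw 0.0003 rows 2.6
```

>>> apply_moves(
  plan=[
    {"tx": 0,"ty": 0,"tz": -0.02,"yaw": 0,"grip": -0.9},
    {"tx": 0,"ty": 0,"tz": -0.06,"yaw": 0,"grip": -0.9},
    {"tx": 0,"ty": 0,"tz": -0.12,"yaw": 0,"grip": -0.9},
    {"tx": 0,"ty": 0,"tz": -0.165,"yaw": 0,"grip": -0.9},
    {"tx": 0,"ty": 0,"tz": -0.165,"yaw": 0,"grip": -0.9},
    {"tx": 0,"ty": 0,"tz": -0.165,"yaw": 0,"grip": -0.9},
  ],
)

```text
time: 12.68
tool_pos: [0.6146, -0.2415, 0.1906]
tool_rot: [-3.141, -0.002, 2.533]
contact_force: [0.1, -0.3, -1.1]
opening: 0.0157
```

```bash
python3 - <<'E'
from h import *
go(.5476,.0062,.19,2.852)
E
```

```text
from [ 0.6146 -0.2415  0.1906] yaw 2.5332 F [ 0.1 -0.3 -1.1] open 0.0157 t 12.68
MOVE tx 0.1966 ty 0.1650 tz 0.0006 yaw -0.3188 rows 4.1
```

>>> apply_moves(
  plan=[
    {"tx": 0.03,"ty": 0.025,"tz": 0,"yaw": -0.1,"grip": -0.9},
    {"tx": 0.075,"ty": 0.063,"tz": 0,"yaw": -0.2,"grip": -0.9},
    {"tx": 0.12,"ty": 0.1,"tz": 0,"yaw": -0.319,"grip": -0.9},
    {"tx": 0.165,"ty": 0.14,"tz": 0,"yaw": -0.319,"grip": -0.9},
    {"tx": 0.197,"ty": 0.165,"tz": 0,"yaw": -0.319,"grip": -0.9},
    {"tx": 0.197,"ty": 0.165,"tz": 0,"yaw": -0.319,"grip": -0.9},
    {"tx": 0.197,"ty": 0.165,"tz": 0,"yaw": -0.319,"grip": -0.9},
  ],
)

```text
time: 13.55
tool_pos: [0.5476, 0.0058, 0.1904]
tool_rot: [-3.141, -0.002, 2.853]
contact_force: [0.7, 0.4, -0.4]
opening: 0.0158
```

```bash
python3 - <<'E'
from h import *
go(.5476,.0062,.135,2.852)
for cam in("wrist","scene","side"):
    p,d=robot.read_camera(cam);cv2.imwrite(f"pics/{cam}7.png",p[:,:,::-1])
    if cam!="wrist":cv2.imwrite(f"pics/{cam}7z.png",cv2.resize(p[120:260,170:350,::-1],None,fx=4,fy=4,interpolation=2))
c=robot.get_calibration("wrist");print([(q["pixel"],q["confidence"]) for q in robot.outline_of("knob","wrist")])
E
```

```text
from [0.5476 0.0058 0.1904] yaw 2.8525 F [ 0.7  0.4 -0.4] open 0.0158 t 13.55
MOVE tx 0.0001 ty 0.0004 tz 0.0554 yaw 0.0005 rows 0.9
[([220.2, 253.3], 0.78)]
```

View pics/wrist7.png

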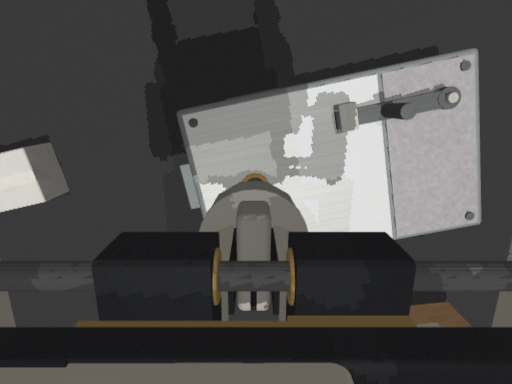

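View pics/side7z.png

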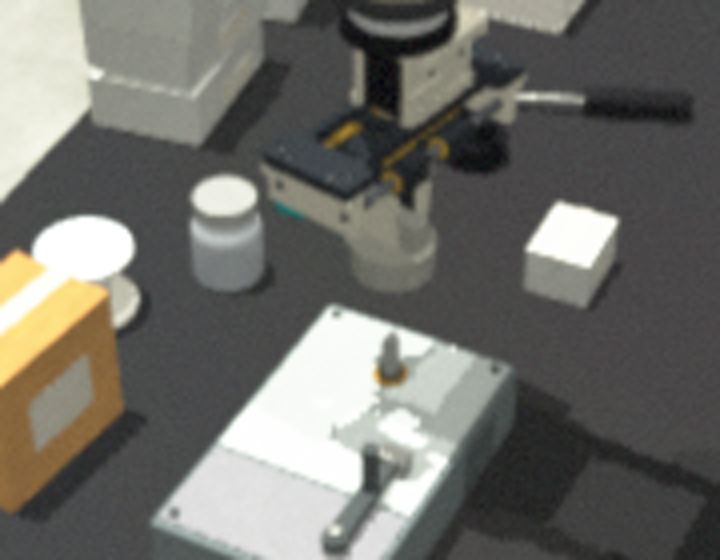

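View pics/scene7z.png

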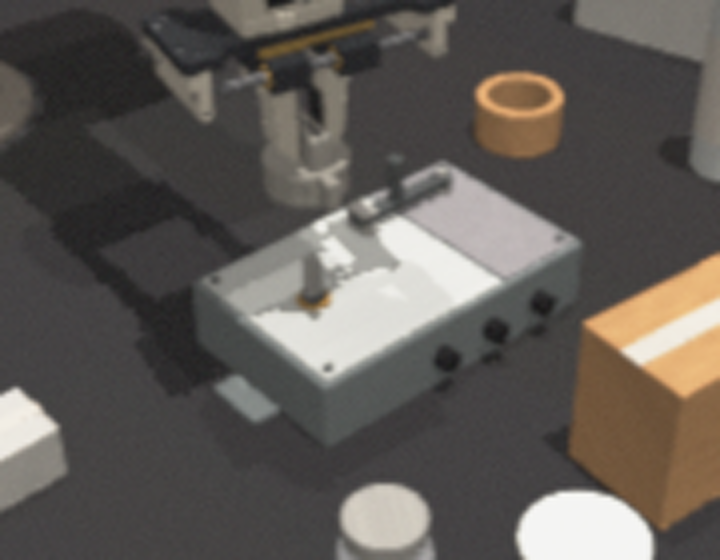

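The knob is held upright over the spindle, and the latch is shut in its catch in the side and scene views. Approach to just above the tip, then insert gently.

>>> apply_moves(
  plan=[
    {"tx": 0,"ty": 0.0003,"tz": 0.03,"yaw": 0,"grip": -0.9},
    {"tx": 0,"ty": 0.0003,"tz": 0.056,"yaw": 0,"grip": -0.9},
    {"tx": 0,"ty": 0.0003,"tz": 0.06,"yaw": 0,"grip": -0.9},
    {"tx": 0,"ty": 0.0003,"tz": 0.062,"yaw": 0,"grip": -0.9},
    {"tx": 0,"ty": 0.0003,"tz": 0.064,"yaw": 0,"grip": -0.9},
    {"tx": 0,"ty": 0.0003,"tz": 0.066,"yaw": 0,"grip": -0.9},
    {"tx": 0,"ty": 0.0003,"tz": 0.066,"yaw": 0,"grip": -0.9},
  ],
)

```text
time: 14.62
tool_pos: [0.548, 0.0065, 0.1258]
tool_rot: [-3.142, 0.0, 2.852]
contact_force: [0.3, -0.4, -0.8]
opening: 0.0155
```

```bash
python3 - <<'E'
from h import *
go(.5476,.0062,.107,2.852);print(robot.observe()["torque"])
E
```

```text
from [0.548  0.0065 0.1258] yaw 2.8523 F [ 0.3 -0.4 -0.8] open 0.0155 t 14.62
MOVE tx 0.0003 ty -0.0004 tz 0.0188 yaw 0.0003 rows 0.3
[ 0.13300116 -0.13011456  0.01568142]
```

>>> apply_moves(
  plan=[
    {"tx": 0,"ty": 0,"tz": 0.002,"yaw": 0,"grip": -0.9},
    {"tx": 0,"ty": 0,"tz": 0.004,"yaw": 0,"grip": -0.9},
    {"tx": 0,"ty": 0,"tz": 0.006,"yaw": 0,"grip": -0.9},
    {"tx": 0,"ty": 0,"tz": 0.006,"yaw": 0,"grip": -0.9},
  ],
)

```text
time: 15.12
tool_pos: [0.5478, 0.0065, 0.1193]
tool_rot: [-3.141, -0.0, 2.852]
contact_force: [0.2, -1.0, -1.0]
opening: 0.0158
```

```bash
python3 - <<'E'
from h import *
go(.5476,.0062,.107,2.852);print(robot.observe()["torque"])
E
```

```text
from [0.5478 0.0065 0.1193] yaw 2.8523 F [ 0.2 -1.  -1. ] open 0.0158 t 15.12
MOVE tx 0.0001 ty -0.0004 tz 0.0123 yaw 0.0003 rows 0.2
[ 0.04280106 -0.12484222 -0.0098521 ]
```

No resistance 8 mm in, so the bore is on the D. Continue.

>>> apply_moves(
  plan=[
    {"tx": 0,"ty": 0,"tz": 0.002,"yaw": 0,"grip": -0.9},
    {"tx": 0,"ty": 0,"tz": 0.004,"yaw": 0,"grip": -0.9},
    {"tx": 0,"ty": 0,"tz": 0.006,"yaw": 0,"grip": -0.9},
    {"tx": 0,"ty": 0,"tz": 0.008,"yaw": 0,"grip": -0.9},
    {"tx": 0,"ty": 0,"tz": 0.01,"yaw": 0,"grip": -0.9},
    {"tx": 0,"ty": 0,"tz": 0.01,"yaw": 0,"grip": -0.9},
  ],
)

```text
time: 15.88
tool_pos: [0.5478, 0.0065, 0.1094]
tool_rot: [-3.141, -0.0, 2.852]
contact_force: [-0.5, 0.1, -1.2]
opening: 0.0157
```

```bash
python3 - <<'E'
from h import *
go(.5476,.0062,.107,2.852);print(robot.observe()["torque"])
E
```

```text
from [0.5478 0.0065 0.1094] yaw 2.8523 F [-0.5  0.1 -1.2] open 0.0157 t 15.88
MOVE tx 0.0001 ty -0.0004 tz 0.0024 yaw 0.0003 rows 0.0
[ 0.02934874 -0.18821246 -0.00297635]
```

Still free. Contact with the bore's end is due at about 0.107. Next, press in steps.

>>> apply_moves(
  plan=[
    {"tx": 0,"ty": 0,"tz": 0.0015,"yaw": 0,"grip": -0.9},
    {"tx": 0,"ty": 0,"tz": 0.003,"yaw": 0,"grip": -0.9},
    {"tx": 0,"ty": 0,"tz": 0.0045,"yaw": 0,"grip": -0.9},
    {"tx": 0,"ty": 0,"tz": 0.006,"yaw": 0,"grip": -0.9},
    {"tx": 0,"ty": 0,"tz": 0.006,"yaw": 0,"grip": -0.9},
  ],
)

```text
time: 16.5
tool_pos: [0.5481, 0.0064, 0.1038]
tool_rot: [-3.142, 0.001, 2.852]
contact_force: [-1.4, -0.0, 4.5]
opening: 0.0157
```

```bash
python3 - <<'E'
from h import *
go(.5476,.0062,.099,2.852);print(robot.observe()["torque"])
E
```

```text
from [0.5481 0.0064 0.1038] yaw 2.8523 F [-1.4 -0.   4.5] open 0.0157 t 16.5
MOVE tx 0.0004 ty -0.0004 tz 0.0048 yaw 0.0003 rows 0.1
[ 0.06557297  0.06466191 -0.05716883]
```

The spring force agrees: about 5.5 N at roughly 3.2 mm. Continue to the stop.

>>> apply_moves(
  plan=[
    {"tx": 0,"ty": 0,"tz": 0.0015,"yaw": 0,"grip": -0.9},
    {"tx": 0,"ty": 0,"tz": 0.003,"yaw": 0,"grip": -0.9},
    {"tx": 0,"ty": 0,"tz": 0.0045,"yaw": 0,"grip": -0.9},
    {"tx": 0,"ty": 0,"tz": 0.006,"yaw": 0,"grip": -0.9},
    {"tx": 0,"ty": 0,"tz": 0.006,"yaw": 0,"grip": -0.9},
    {"tx": 0,"ty": 0,"tz": 0.006,"yaw": 0,"grip": -0.9},
  ],
)

```text
time: 17.25
tool_pos: [0.5483, 0.0064, 0.099]
tool_rot: [3.142, 0.002, 2.852]
contact_force: [-4.3, 0.5, 13.4]
opening: 0.0157
```

```bash
python3 - <<'E'
from h import *
go(.5476,.0062,.099,2.852);print(robot.observe()["torque"])
E
```

```text
from [0.5483 0.0064 0.099 ] yaw 2.8524 F [-4.3  0.5 13.4] open 0.0157 t 17.25
MOVE tx 0.0006 ty -0.0004 tz -0.0000 yaw 0.0004 rows 0.0
[0.12512499 0.58095329 0.06169078]
```

>>> apply_moves(
  plan=[
    {"tx": 0,"ty": 0,"tz": 0.001,"yaw": 0,"grip": -0.9},
    {"tx": 0,"ty": 0,"tz": 0.002,"yaw": 0,"grip": -0.9},
    {"tx": 0,"ty": 0,"tz": 0.002,"yaw": 0,"grip": -0.9},
    {"tx": 0,"ty": 0,"tz": 0.002,"yaw": 0,"grip": -0.9},
  ],
)

```text
time: 17.75
tool_pos: [0.5486, 0.0064, 0.0987]
tool_rot: [3.141, 0.003, 2.852]
contact_force: [-8.6, 0.6, 26.1]
opening: 0.0156
```

```bash
python3 - <<'E'
from h import *
go(.5476,.0062,.099,2.852);print(robot.observe()["torque"])
for cam in("wrist","scene","side"):
    p,d=robot.read_camera(cam);cv2.imwrite(f"pics/{cam}8.png",p[:,:,::-1])
    if cam!="wrist":cv2.imwrite(f"pics/{cam}8z.png",cv2.resize(p[120:260,170:350,::-1],None,fx=4,fy=4,interpolation=2))
c=robot.get_calibration("wrist")
for l,z in(("latch_post",.112),("latch_hinge",.068)): print(l,[(np.round(q["pixel"],1),np.round(ray(q["pixel"],c,z),4),round(q["confidence"],2)) for q in robot.tip_of(l,"wrist")])
E
```

```text
from [0.5486 0.0064 0.0987] yaw 2.8525 F [-8.6  0.6 26.1] open 0.0156 t 17.75
MOVE tx 0.0009 ty -0.0005 tz -0.0003 yaw 0.0005 rows 0.0
[ 0.17590175  1.26391335 -0.01953813]
latch_post [(array([115.6, 502. ]), array([0.5146, 0.1292, 0.112 ]), 0.66)]
latch_hinge []
```

View pics/wrist8.png

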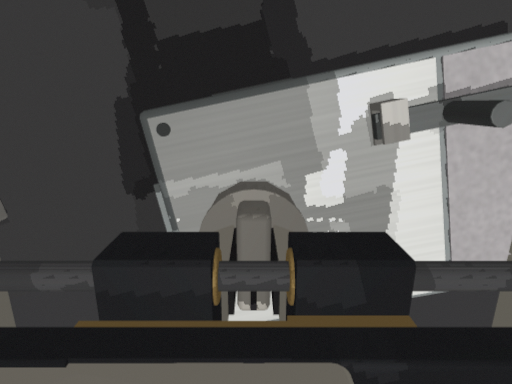

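View pics/side8z.png

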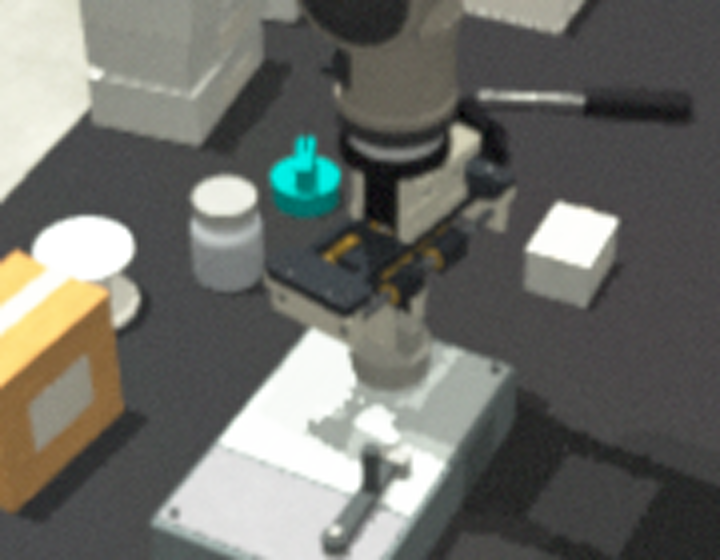

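View pics/scene8z.png

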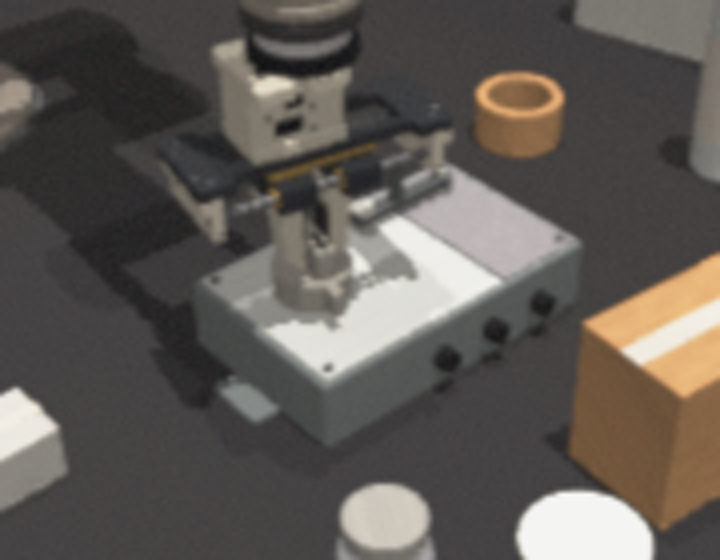

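The hard stop is confirmed: force rose from 13 to 26 N with only 0.3 mm of motion. The latch is still in its catch. One stability check, then hand in.

```bash
python3 - <<'E'
from h import *
go(.5476,.0062,.099,2.852)
print(robot.hand_in())
E
```

```text
from [0.5486 0.0064 0.0987] yaw 2.8525 F [-7.6 -0.5 25.9] open 0.0158 t 18.0
MOVE tx 0.0009 ty -0.0005 tz -0.0003 yaw 0.0005 rows 0.0
the job is handed in; nothing more can be done
None
```

The latch is shut and the knob is fully on the spindle. I handed the job in at 18 s with the arm still pressing the spindle down at the bottom of its travel; the hand-in reports no verdict.

- **Latch:** I pinched the thumb post and swung it from about 0.80 rad to its end stop. At the stop the push rose to about 16 N with almost no further movement. My geometric estimate there was 0.015 rad, within measurement error of 0. Later pictures show the bar still in the catch.
- **Knob:** I took the light grey knob and turned its pointer to the spindle's flat, at about −0.29 rad in world axes. It slid on without resistance and met the spring at about the expected height.
- **Pressed down:** the hard stop is at tool height 0.099 m, where I had calculated it. Pressing further raised the force from 13 to 26 N for 0.3 mm of movement. My last reading was steady at about 26 N, with the grip still holding the bar at 15.8 mm.
- **Other goods:** nothing else was touched, as far as the last pictures show.
- **Last checks:** the final wrist picture found the post at its shut position but missed the hinge point, so I couldn't recompute the latch angle from it. There was also about 8 N of sideways force at the final press, with no visible effect.

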